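# Find and mark the balance point of an electrode arm

### The job

The electrode arm lies head-down across the knife edge of the balancing stand. Slide it along the edge, without lifting it off and without pressing hard on the delicate edge, until it lies level by itself with nothing touching it; then mark the balance point by setting the white saddle astride the bar, fully seated, right above the edge, and leave the arm balanced there, marked and free. Leave the bottle, the beaker and the sample jar alone.

Things in the scene. Friction and masses are not known exactly. Their poses are not given: they have to be found in the camera images.
- stand: Fixed balancing stand: white base 170 x 70 x 12 mm, knife edge across its middle, two aluminium forks. Origin: centre of the base's underside; x along the bar towards the head, z up. Forks 60 mm either side of the edge, 10 mm thick (x), cheeks to 84 mm above the bench, 22 mm apart inside, 34 mm outside (y). In each a soft damped buffer (top 69.5 mm, yields 8 mm) stops the bar and stills it.
- knife: Steel knife edge fixed in the stand: a wedge 40 mm long (stand's y), its blunt top a flat 7 mm wide (stand's x), 70 mm above the bench. Origin and axes as stand. Delicate: the bar must not bear on it with more than 20 N (the arm alone weighs 3.3 to 4.4 N).
- edge (a point): Middle of the flat top of the knife edge, 70 mm above the bench. Axes as stand.
- bar: Loose electrode arm: square steel bar 400 x 16 x 16 mm along its x, clamp head around its +x end. Origin: middle of the length, on the underside; z up when level. Stays level by itself only with its balance point over the edge's flat, after rocking 1 to 3 s; else the heavy side tips 8 degrees onto a fork. Starts head down. Never raise the origin above 95 mm from the bench (25 mm above the edge).
- head: Grey clamp head fixed on the bar's +x end, 36 x 30 x 30 mm (x, y, z). Origin at its centre, 182 mm from the bar's middle; its outer face is flush with the bar's end. Its mass varies (0.08 to 0.18 kg; the bar alone 0.26 kg), so the balance point lies 40 to 80 mm from the bar's middle towards the head, and starts 10 to 55 mm on the head's side of the edge.
- saddle: Loose white plastic saddle, 30 g, on the bench. Legs 16 x 5 x 10 mm (x, y, z), 20 mm apart inside, 30 mm overall (y); bridge from 10 to 16 mm above the feet; grip tab 14 x 12 mm (x, y) from 16 to 48 mm. Origin: between the feet, at their underside; z up. Astride the bar its x lies along the bar (either way round), bridge on the bar's top, feet 6 mm above the bar's underside.
- reagent_bottle: Bystander: amber bottle with red cap, 76 mm across, 150 mm tall. Origin at the centre of its underside.
- beaker: Bystander: clear plastic beaker, 70 mm across, 85 mm tall. Origin at the centre of its underside.
- sample_jar: Bystander: small capped jar, 50 mm across, 70 mm tall. Origin at the centre of its underside.
There are look-alikes about, which are no part of the job. Of the things that look like the saddle, take the one that is farthest to the robot's right at the start.

How it is judged:
On the way:
1. the arm lies level on the knife edge by itself, untouched by the robot, before the saddle is brought (0.5 s) (angle between bar's own z axis and vertical below 0.035 rad and angular speed of bar below 0.05 rad/s and linear speed of bar below 0.01 m/s and contact force between bar and the arm below 0.05 N and contact force between bar and the fingers below 0.05 N and contact force between bar and knife above 1.5 N and horizontal distance between saddle and edge above 0.06 m), for 0.5 s.
At the end, for the whole second after the job is handed in: The arm lies at rest, level within 2 degrees, on the knife edge; the saddle sits upright astride the bar, its bridge down on the bar's top (feet 4 to 8 mm above the bar's underside), its middle within 5 mm of the middle of the edge along the bar; nothing moves (angle between bar's own z axis and vertical below 0.035 rad and angular speed of bar below 0.05 rad/s and linear speed of each of bar, saddle below 0.01 m/s and contact force between bar and knife above 1.5 N and z of saddle in the frame of bar between 0.004 and 0.008 m and y of saddle in the frame of bar between -0.004 and 0.004 m and x of saddle in the frame of knife between -0.005 and 0.005 m and angle between saddle's own z axis and vertical below 0.1 rad); the robot touches nothing.
It fails at once if the bar pressed onto the knife edge with more than 20 N (contact force between bar and knife above 20 N).
It fails at once if the arm lifted off the edge (its origin more than 25 mm above the edge's height) (height (world z) of bar above 0.095 m).
It fails at once if the bottle, beaker or jar moved more than 15 mm (distance of any of reagent_bottle, beaker, sample_jar from where it was at the start of the episode above 0.015 m).
It also fails if it takes over 70 s, if anything falls off the work surface, if the arm or the gripper's body presses on something with over 40 N, if the wrist force passes 120 N, or if a joint passes its speed limit or range.

### The arm

A 6-joint arm with a two-finger parallel gripper is mounted at the origin on the work surface. World frame = base frame: x ahead of the robot, y to its left, z up, the work surface at z = 0. Lengths are in m, angles in rad, forces in N, time in s.
With the tool pointing down it reaches from about 0.325 to 0.775 m from the base axis. Payload 5.5 kg.
Tool frame: the origin (TCP) lies midway between the tips of the shut fingers; the grasp point (between the pads) lies 19 mm behind it; z points along the fingers, y is the line along which they close (so a half turn about z gives the same grasp; the last joint's range is limited). The gripper opens to 88 mm and grips with 3 to 60 N. Pads are 20 mm wide; open, the fingers measure 115 mm over their backs; the gripper's body (75 mm by 178 mm) begins 61 mm behind the grasp point.
Start: joints at [-0.057, 0.091, 1.231, -0, 1.82, -0.057], TCP at [0.6, -0, 0.223] pointing down, gripper open.
Joint ranges: [-2.87, 2.87], [-0.86, 2.18], [0.17, 2.46], [-1.51, 4.65], [0.06, 2.69], [-2.65, 2.65]. Speed limits (rad/s): [2.57, 2.57, 3.01, 3.14, 3.14, 3.14].

### API

Orientations are given as a 3x3 rotation matrix whose columns are the frame's x, y, z axes.
In Python, from rig import robot gives the robot as it stands. The module is installed in compiled form; this text tells all that it offers.
- The arm moves only by the tool send_rows, never from a script. Its argument "moves" is a list of rows, each a list of 7 numbers: the turn, a rotation vector about the tool's x, y, z in units of 8 degrees (1.0 is 8 degrees), then the shift along the tool's x, y, z in units of 25 mm (1.0 is 25 mm), then the opening, from 0 (shut) to 1 (fully open). A call has 1 to 12 rows; each row shifts and turns the commanded pose from where the row before left it, along the tool's axes as they then stand; what a row does not reach is not made up. A row lasts 1/10 s, in which the tool goes at most 50 mm and 8.59 degrees, less where a joint would pass 70% of its speed; a pose out of reach is approached as far as the arm can. A call is refused whole if a number of a shift passes 1 or a number of a turn 1, either way. A call with a gripper value outside its range is refused whole. The fingers move at their own pace and stop on an object; "newtons" is the grip in N (left out, the last holds). Time passes only in rows, so rows that do not move let the fingers close. It gives the time, the measured TCP pose, the force, the opening and the grip force at its end, in the units of the state.
- robot.sense(): the state, without advancing time (a new reading comes with each control period).
- robot.get_image(name): name is "scene" or "side" or "wrist"; returns the picture (420x560x3 uint8, red, green, blue); there is no depth.
- robot.camera_model(name): a dict with "intrinsics" (3x3 intrinsics, pixels), "rvec" (rotation vector, rad) and "tvec" (3), from world to camera coordinates, as OpenCV has them. Camera axes: x right, y down, z forward; pixel columns grow to the right and rows downward; lengths in m; the calibration is good to about 2 mm. A picture is of the moment at which its call begins: read the wrist's pose just before it. camera_model takes no time and is no camera call; for the wrist camera it gives the pose at the moment of the call.
- robot.finish_job(): hands the job in; it is judged then, once.
The state is a dict: "clock": time; "joint_positions": joint angles; "dq": joint speeds; "effort": joint torques, N m; "position": TCP position; "ee_rot": TCP orientation; "force": force on the tool from outside, world axes, zero at the start; "wrist_torque": the same for the moment, N m; "opening": finger opening in m; "grip_force": force on a finger pad.
Only numpy, scipy, OpenCV 4.12 (cv2) and the standard library are available. Lean on these libraries where they do the work, as an engineer would, in place of code of your own. Each camera call takes 0.05 s, during which the arm holds its last target. There are 200 camera calls.

## Working session

There is one attempt and no reset: what is moved stays moved. The work goes in short steps, Python scripts to look and compute and a tool call to move; the robot and the scene stay as the last step left them, time stands still between calls to the robot, and variables do not carry over. Pictures are saved under pics/ and viewed, at most 10 in all, crops included, and the job is handed in when it is done.

Besides the shell and the picture viewer there is one more tool, called after "Call:" as name(argument=value, ...), one argument or row to a line, values as JSON. send_rows: Moves the arm, as the interface text tells. Its arguments: {"type":"object","properties":{"moves":{"type":"array","items":{"type":"array","items":{"type":"number"}}},"newtons":{"type":"number"}},"required":["moves"]}

```bash
mkdir -p pics
cat > h.py <<'E'
import numpy as np, cv2
from rig import robot
def cam(n):
    m=robot.camera_model(n); R=cv2.Rodrigues(np.array(m["rvec"],float))[0]
    return np.array(m["intrinsics"],float),R,np.array(m["tvec"],float).ravel()
def ray(n,uv,c=None):
    K,R,t=c or cam(n); d=R.T@np.linalg.solve(K,[uv[0],uv[1],1.]); return -R.T@t,d
def onz(n,uv,z,c=None):
    o,d=ray(n,uv,c); return o+d*(z-o[2])/d[2]
def proj(n,p,c=None):
    K,R,t=c or cam(n); q=K@(R@np.asarray(p,float)+t); return q[:2]/q[2]
def tri(n1,a,n2,b,c1=None,c2=None):
    o1,d1=ray(n1,a,c1);o2,d2=ray(n2,b,c2)
    s=np.linalg.lstsq(np.c_[d1,-d2],o2-o1,rcond=None)[0]
    p,q=o1+d1*s[0],o2+d2*s[1]; return (p+q)/2,np.linalg.norm(p-q)
def shot(n,f):
    c=cam(n); im=robot.get_image(n); cv2.imwrite('pics/'+f,im[:,:,::-1]); return im,c
E
python3 - <<'E'
from h import *
for n in("scene","side"):
    im,c=shot(n,n+'0.png'); print(n,-c[1].T@c[2],c[0][0,0])
a=[cv2.imread(f'pics/{n}0.png') for n in("scene","side")]
cv2.imwrite('pics/both.png',cv2.resize(np.vstack(a),None,fx=.7,fy=.7))
print(robot.sense())
E
```

```text
scene [ 1.22830327 -0.13965246  0.86812691] 408.9229948420815
side [ 0.3879518  -0.58226268  0.54955167] 397.8241972627761
{'clock': 0.1, 'joint_positions': array([-5.66839824e-02,  9.18120399e-02,  1.23176305e+00, -2.96359983e-06,
        1.81975164e+00, -5.66914357e-02]), 'dq': array([ 0.00030754, -0.00119756, -0.00224064, -0.00035108,  0.00021873,
        0.00257205]), 'effort': array([ 2.46603209e-03, -4.47854412e+01, -4.07573140e+01,  6.99365954e-02,
        2.83264846e-02, -6.35370566e-05]), 'position': array([5.99751701e-01, 2.09178700e-05, 2.21604241e-01]), 'ee_rot': array([[-6.64306802e-06,  9.99998501e-01, -1.73145176e-03],
       [ 9.99999995e-01,  6.80821364e-06,  9.53739790e-05],
       [ 9.53856241e-05, -1.73145112e-03, -9.99998496e-01]]), 'force': array([0.2749501 , 0.16167517, 0.27980289]), 'wrist_torque': array([0.02104856, 0.0026503 , 0.03765953]), 'grip_force': 0.0, 'opening': 0.0879183651082742}
```

View pics/scene0.png

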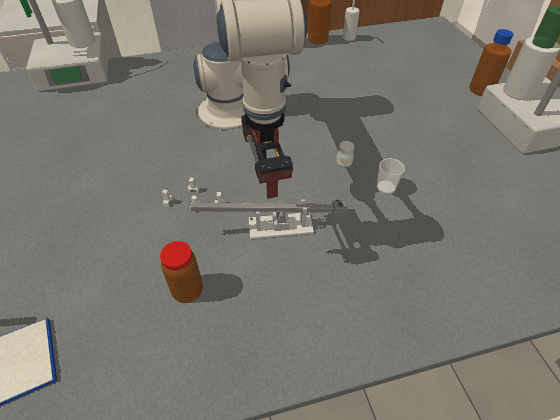

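View pics/side0.png

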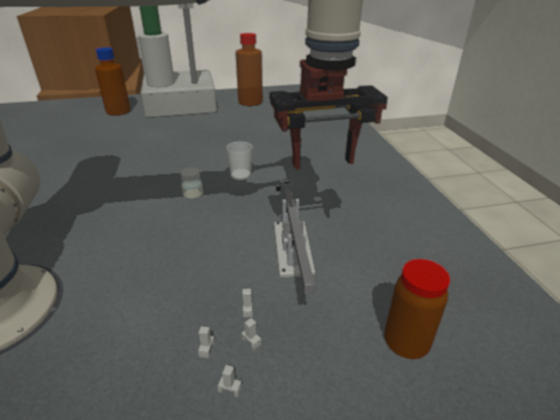

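Scene view: the bar runs along world y from (193,206) to the head at (340,206), with the stand base around (281,224). Saddle-like things in the scene view are at (167,198), (193,186), (219,199) and (195,201, partly behind the bar end). In the side view they are at (229,381), (205,342), (251,334) and (247,302). Now I'll get their positions and enlarged crops.

Run:
```python
from h import *
cs,cd=cam("scene"),cam("side")
print("side cands z0")
for uv in[(229,391),(205,352),(252,342),(247,312)]: print(uv,onz("side",uv,0,cd).round(3),proj("scene",onz("side",uv,0,cd),cs).round(0))
for uv in[(168,204),(194,190),(219,202)]: print('scene',uv,onz("scene",uv,0,cs).round(3))
a=cv2.imread('pics/scene0.png');b=cv2.imread('pics/side0.png')
A=cv2.resize(a[160:250,150:360],(798,342),interpolation=cv2.INTER_CUBIC)
B1=cv2.resize(b[280:400,180:290],(238,258),interpolation=cv2.INTER_CUBIC)
B2=cv2.resize(b[170:300,250:340],(179,258),interpolation=cv2.INTER_CUBIC)
C=np.zeros((600,798,3),np.uint8);C[:342]=A;C[342:,:238]=B1;C[342:,300:479]=B2
cv2.imwrite('pics/crop0.png',C)
```

```text
side cands z0
(229, 391) [ 0.392 -0.246  0.   ] [167. 202.]
(205, 352) [ 0.362 -0.172  0.   ] [191. 190.]
(252, 342) [ 0.438 -0.17   0.   ] [195. 209.]
(247, 312) [ 0.44  -0.106  0.   ] [218. 205.]
scene (168, 204) [ 0.401 -0.243  0.   ]
scene (194, 190) [ 0.365 -0.165  0.   ]
scene (219, 202) [ 0.431 -0.102  0.   ]
```

View pics/crop0.png

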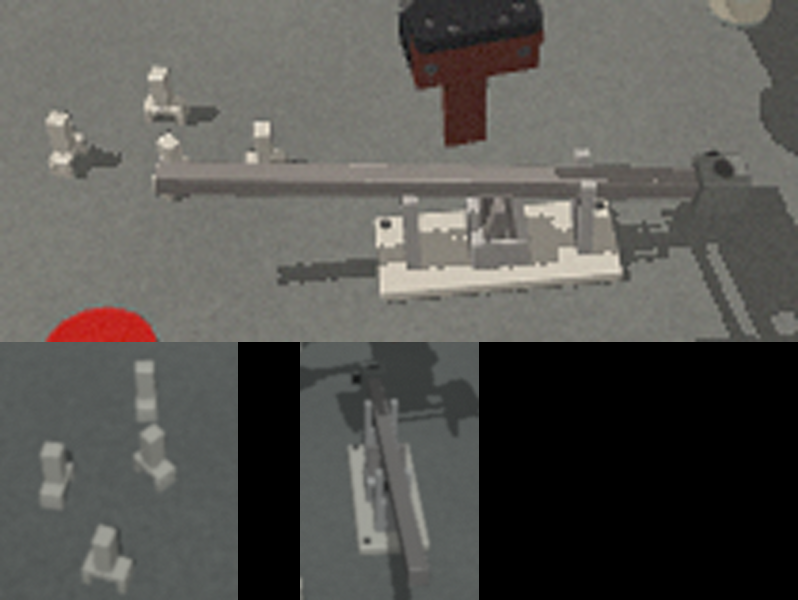

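Chosen: scene (167,198) = side (229,381), at y≈-0.245, the farthest right by 75 mm over the others. The crop shows two feet and a tab, as expected. Next: a wrist look at the stand.

Run:
```python
from h import *
cs=cam("scene")
for uv in[(250,238),(313.7,233.2)]: print(onz("scene",uv,.0,cs).round(3))
im,c=shot("wrist","w0.png"); print(-c[1].T@c[2],c[1].round(2).tolist())
```

```text
[ 0.579 -0.043 -0.   ]
[0.607 0.124 0.   ]
[0.60047651 0.07729583 0.38355782] [[1.0, 0.0, -0.0], [0.0, -0.96, 0.28], [-0.0, -0.28, -0.96]]
```

View pics/w0.png

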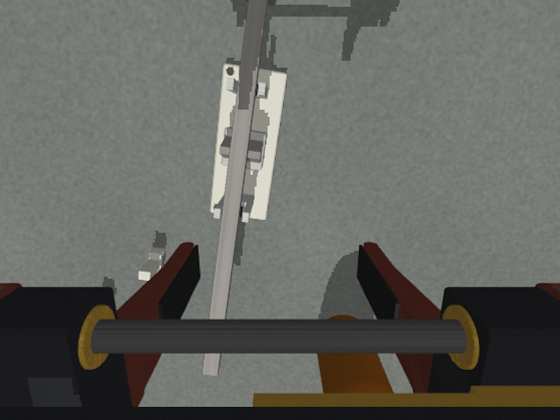

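Wrist view: stand base corners at (224,64), (287,72), (266,219), (211,211), knife around (242,147), bar tail end at (211,375), and the bar leaves the top of the picture at x≈258.

Run:
```python
from h import *
c=cam("wrist"); 
P=np.array([onz("wrist",uv,.012,c) for uv in[(224,64),(287,72),(266,219),(211,211)]]);print(P.round(4))
C=P.mean(0); ax=(P[0]+P[1]-P[2]-P[3])/2; L=np.linalg.norm(ax); W=np.linalg.norm((P[1]+P[2]-P[0]-P[3])/2)
u=ax/L; print("C",C.round(4),"L",L,"W",W,"ang",np.degrees(np.arctan2(u[1],u[0])))
# scene/side check
for n in("scene","side"): print(n,[proj(n,p).round(0).tolist() for p in P])
E0=np.r_[C[:2],.07]; print("edge px",proj("wrist",E0,c), proj("scene",E0))
# tail: plane vertical through the bar? ray point with z=.07+s*tan8, s along
o,d=ray("wrist",(211,377),c)
# bar underside line in tail direction: z=.07+ s*sin8 (about edge side pivot)
from scipy.optimize import brentq
f=lambda k:(o+k*d)[2]-(.07+.016*0+ (-(o+k*d-E0)[:2]@u[:2])*np.tan(np.radians(8)))
k=brentq(f,.01,1.2);T=o+k*d;print("tail bottom",T.round(4),"dist from edge along",(T-E0)[:2]@u[:2]/1,"lateral",np.cross(u[:2],(T-E0)[:2]))
im=cv2.imread('pics/w0.png');g=cv2.cvtColor(im,6)
for r in (20,100,180,240,300,360): print(r,' '.join(map(str,g[r,200:290:3])))
print(g[360:390,211])
```

```text
[[ 0.5417  0.1295  0.012 ]
 [ 0.6091  0.1216  0.012 ]
 [ 0.585  -0.0447  0.012 ]
 [ 0.5183 -0.0346  0.012 ]]
C [0.5635 0.0429 0.012 ] L 0.16690199248393786 W 0.06762244914472428 ang 81.79864580381422
scene [[308.0, 212.0], [313.0, 231.0], [250.0, 237.0], [248.0, 217.0]]
side [[275.0, 222.0], [304.0, 220.0], [316.0, 271.0], [281.0, 273.0]]
edge px [240.76549613 151.79607285] [280.11685053 210.12500585]
tail bottom [ 0.5277 -0.1942  0.1037] dist from edge along -0.2397811077411806 lateral 0.0016579574038503575
20 119 120 119 117 123 119 114 116 119 122 122 119 109 78 77 107 94 92 95 95 92 90 77 96 120 122 123 123 118 123
100 124 129 122 118 124 126 119 201 214 214 214 214 138 92 97 98 96 145 84 141 220 216 217 215 215 215 215 212 120 124
180 128 122 126 123 141 216 215 215 218 153 145 153 155 151 137 142 139 139 138 221 217 217 217 216 116 122 125 127 119 124
240 114 120 121 126 124 122 125 146 147 153 155 152 74 79 80 124 119 120 121 117 113 119 122 117 117 123 121 125 125 128
300 120 116 121 117 159 148 157 157 154 105 122 122 122 117 122 116 123 128 118 122 122 120 115 120 122 121 121 120 124 121
360 124 127 152 153 156 153 147 122 114 117 122 125 117 116 120 118 125 120 119 122 119 124 119 122 122 118 123 119 122 123
[156 156 155 156 156 156 157 157 158 157 157 158 159 160 158 142 123 121
 122 121 125 124 122 122 121 119 118 121 125 125]<stdin>:14: DeprecationWarning: Arrays of 2-dimensional vectors are deprecated. Use arrays of 3-dimensional vectors instead. (deprecated in NumPy 2.0)
```

```bash
cat >> h.py <<'E'
E0=np.array([.5635,.0429,.07]); A=np.radians(81.8); u=np.array([np.cos(A),np.sin(A),0]); v=np.array([u[1],-u[0],0])
def togo(p):
    s=robot.sense(); d=np.asarray(p)-s["position"]; R=s["ee_rot"]
    print("pos",s["position"].round(4),"shift units",(R.T@d/.025).round(2),"F",s["force"].round(2),"t",round(s["clock"],2),"open",round(s["opening"],4))
    x=R[:,0]; print("tool x heading deg",np.degrees(np.arctan2(x[1],x[0])).round(2),"z",R[:,2].round(3))
E
python3 - <<'E'
from h import *
from scipy.optimize import brentq
K=np.array(np.nan)
# w0 was taken with the arm where it is now
c=cam("wrist")
for uv in[(228,240),(218.7,300),(211,360),(237.5,190)]:
    o,d=ray("wrist",uv,c)
    f=lambda k:(o+k*d)[2]-(.086-(o+k*d-E0)@u*np.tan(np.radians(8)))
    p=o+brentq(f,.01,1.2)*d; q=p-E0; print(p.round(4),"s",(q@u).round(4),"lat",(q@v).round(4))
print("bottle",onz("scene",(177,252),.15).round(3))
togo(np.r_[(E0-.12*u)[:2],.076+.05])
E
```

```text
[ 0.5518 -0.0379  0.0975] s -0.0817 lat -0.0
[ 0.5414 -0.0981  0.1061] s -0.1427 lat -0.0018
[ 0.5319 -0.1618  0.1151] s -0.2071 lat -0.0021
[0.5618 0.0097 0.0907] s -0.0331 lat 0.003
bottle [ 0.687 -0.218  0.15 ]
pos [0.5998 0.     0.2218] shift units [-3.04 -2.13  3.83] F [-0.94 -0.23  0.41] t 0.15 open 0.088
tool x heading deg 90.0 z [-0.001  0.    -1.   ]
```

Call:
send_rows(
  moves=[
    [0,0,1,0,0,0,0.5],
    [0,0,0,-1,-1,1,0.5],
    [0,0,0,-1,-0.7,1,0.5],
    [0,0,0,-0.8,0,1,0.5],
    [0,0,0,0,0,0.5,0.5],
    [0,0,0,0,0,0,0.5],
    [0,0,0,0,0,0,0.5],
  ],
  newtons=4,
)

```text
clock: 0.85
position: [0.5486, -0.0627, 0.1358]
ee_rot: [[0.139, 0.99, 0.0], [0.99, -0.139, 0.0], [0.0, 0.0, -1.0]]
force: [-0.2, -0.2, -0.5]
opening: 0.0439
grip_force: 0.0
```

Run:
```python
from h import *
togo(np.r_[(E0-.12*u-.001*v)[:2],.076])
im,c=shot("wrist","w1.png")
print("bar pred",[proj("wrist",np.r_[(E0+s*u)[:2],.086-s*.14],c).round(0).tolist() for s in(-.2,-.12,-.05)])
g=cv2.cvtColor(im,7)
for r in (100,150,200,240,280,380): print(r,' '.join(map(str,g[r,200:360:4])))
```

```text
pos [ 0.5486 -0.0627  0.1358] shift units [-0.53 -0.06  2.39] F [-0.22 -0.19 -0.49] t 0.85 open 0.0439
tool x heading deg 82.03 z [ 0.  0. -1.]
bar pred [[276.0, 369.0], [277.0, 257.0], [277.0, 149.0]]
100 141 134 134 137 132 137 138 133 131 170 224 227 115 166 210 210 98 99 103 103 105 101 150 208 208 209 188 149 150 143 130 128 132 133 134 130 131 134 132 132
150 131 132 136 131 135 135 137 129 130 126 227 224 225 228 105 104 158 155 162 162 164 159 112 107 100 226 225 225 225 124 126 130 134 136 130 129 134 135 130 129
200 134 134 131 132 130 128 129 128 130 132 131 129 129 129 130 135 164 156 163 164 166 159 127 133 131 134 138 130 132 134 130 131 133 131 132 135 135 131 137 127
240 133 131 127 129 130 122 124 128 127 127 128 127 124 126 135 131 170 161 168 167 167 164 129 129 127 124 132 135 131 132 130 130 128 131 125 132 129 129 131 131
280 78 38 39 40 39 38 22 21 19 21 123 126 126 123 124 130 175 162 169 168 166 165 126 131 127 135 129 131 129 129 17 17 18 18 37 39 39 39 38 64
380 30 39 38 133 131 132 137 134 131 133 136 129 135 127 132 129 177 167 169 172 165 145 126 125 129 136 129 132 135 132 128 129 131 129 128 128 132 34 33 29
```

Call:
send_rows(
  moves=[
    [0,0,0,-0.5,-0.06,1,0.5],
    [0,0,0,0,0,1,0.5],
    [0,0,0,0,0,0.4,0.5],
    [0,0,0,0,0,0,0.5],
    [0,0,0,0,0,0,0.14],
    [0,0,0,0,0,0,0.14],
    [0,0,0,0,0,0,0.14],
    [0,0,0,0,0,0,0.14],
    [0,0,0,0,0,0,0.14],
  ],
  newtons=4,
)

```text
clock: 1.8
position: [0.5453, -0.0756, 0.0758]
ee_rot: [[0.139, 0.99, 0.001], [0.99, -0.139, -0.0], [-0.0, 0.001, -1.0]]
force: [0.6, 0.1, 1.2]
opening: 0.0158
grip_force: 4.0
```

Run:
```python
from h import *
togo(np.r_[(E0-.12*u-.001*v)[:2],.076])
print(robot.sense()["grip_force"])
```

```text
pos [ 0.5453 -0.0756  0.0758] shift units [-0.    0.   -0.01] F [0.64 0.11 1.21] t 1.8 open 0.0158
tool x heading deg 82.0 z [ 0.001 -0.    -1.   ]
4.0005554258823395
```

Call:
send_rows(
  moves=[
    [0,0,0,0,0,0.16,0],
    [0,0,0,0,0,0.17,0],
    [0,0,0,0,0,0.17,0],
    [0,0,0,0,0,0.17,0],
    [0,0,0,0,0,0,0],
    [0,0,0,0,0,0,0],
  ],
  newtons=4,
)

```text
clock: 2.4
position: [0.5448, -0.0757, 0.0581]
ee_rot: [[0.139, 0.99, -0.001], [0.99, -0.139, -0.0], [-0.0, -0.001, -1.0]]
force: [0.8, -3.7, 2.3]
opening: 0.016
grip_force: 4.0
```

Call:
send_rows(
  moves=[
    [0,0,0,-0.2,0,0,0],
    [0,0,0,-0.2,0,0,0],
    [0,0,0,-0.2,0,0,0],
    [0,0,0,-0.2,0,0,0],
    [0,0,0,-0.1,0,0,0],
    [0,0,0,0,0,0,0],
    [0,0,0,0,0,0,0],
  ],
  newtons=4,
)

```text
clock: 3.1
position: [0.5417, -0.0985, 0.0584]
ee_rot: [[0.14, 0.99, -0.0], [0.99, -0.14, -0.001], [-0.001, -0.0, -1.0]]
force: [-0.2, 0.3, 1.3]
opening: 0.0162
grip_force: 4.0
```

Run:
```python
from h import *
togo(np.r_[(E0-.12*u-.001*v)[:2],.059])
a,_=shot("scene","s1.png");b,_=shot("side","d1.png")
A=cv2.resize(a[160:250,150:360],(798,342),interpolation=cv2.INTER_CUBIC)
B=cv2.resize(b[160:310,230:360],(224,258),interpolation=cv2.INTER_CUBIC)
w,_=shot("wrist","w2.png");W=cv2.resize(w,(344,258))
C=np.zeros((600,798,3),np.uint8);C[:342]=A;C[342:,:224]=B;C[342:,300:644]=W
cv2.imwrite('pics/c1.png',C[:,:,::-1])
```

```text
pos [ 0.5417 -0.0985  0.0584] shift units [ 0.92  0.02 -0.03] F [-0.16  0.35  1.35] t 3.1 open 0.0162
tool x heading deg 81.97 z [-0.    -0.001 -1.   ]
```

View pics/c1.png

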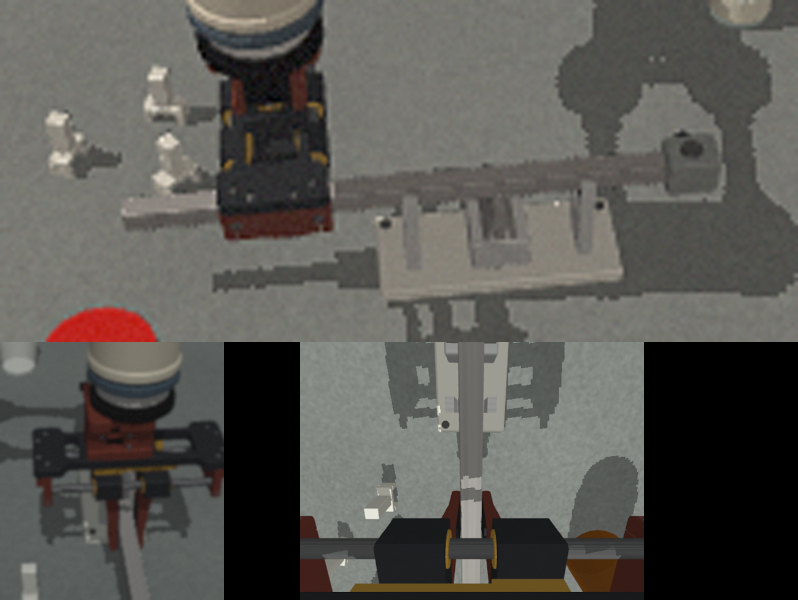

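The bar is held roughly level: scene tail end (182,216), head (332,203), both forks clear. Release and watch.

Call:
send_rows(
  moves=[
    [0,0,0,0,0,0,0.4],
    [0,0,0,0,0,0,0.4],
    [0,0,0,0,0,0,0.4],
    [0,0,0,0,0,0,0.4],
    [0,0,0,0,0,0,0.4],
    [0,0,0,0,0,0,0.4],
    [0,0,0,0,0,0,0.4],
    [0,0,0,0,0,0,0.4],
    [0,0,0,0,0,0,0.4],
    [0,0,0,0,0,0,0.4],
  ],
)

```text
clock: 4.25
position: [0.5418, -0.0979, 0.0584]
ee_rot: [[0.139, 0.99, -0.0], [0.99, -0.139, 0.0], [0.0, -0.0, -1.0]]
force: [-0.7, 0.1, -0.3]
opening: 0.0349
grip_force: 0.0
```

```bash
cat >> h.py <<'E'
def headshift(f,n=3):
    # vertical/lateral pixel shift of the head in the scene view against the level picture s1
    ref=cv2.cvtColor(cv2.imread('pics/s1.png'),6)
    t=ref[192:213,323:342]
    for i in range(n):
        im,_=shot("scene",f); g=cv2.cvtColor(im,7)[170:240,300:365]
        m=cv2.matchTemplate(g,t,5); _,s,_,l=cv2.minMaxLoc(m); print("head shift px",l[0]-23,l[1]-22,"score",round(s,2))
E
python3 - <<'E'
from h import *
headshift("s2.png",1)
s=robot.sense();print(s["force"].round(2),s["clock"])
for a in(-8,0,8): 
    h=E0+.121*(u*np.cos(np.radians(a))+np.r_[0,0,-np.sin(np.radians(a))])+[0,0,.01]; print(a,proj("scene",h).round(1))
E
```

```text
head shift px 0 4 score 0.59
[ 0.01  0.63 -0.  ] 4.3
-8 [326.7 199.1]
0 [326.6 203.4]
8 [325.6 207.8]
```

Call:
send_rows(
  moves=[
    [0,0,0,0,0,-0.66,0.4],
    [0,0,0,0,0,0,0.4],
    [0,0,0,0,0,0,0.1],
    [0,0,0,0,0,0,0.1],
    [0,0,0,0,0,0,0.1],
    [0,0,0,0,0,0,0.1],
    [0,0,0,0,0,0.22,0.1],
    [0,0,0,0,0,0.22,0.1],
    [0,0,0,0,0,0.22,0.1],
    [0,0,0,-0.2,0,0,0.1],
    [0,0,0,-0.2,0,0,0.1],
    [0,0,0,0,0,0,0.1],
  ],
  newtons=4,
)

```text
clock: 5.5
position: [0.5402, -0.108, 0.0582]
ee_rot: [[0.139, 0.99, -0.0], [0.99, -0.139, 0.0], [0.0, -0.001, -1.0]]
force: [-0.1, 0.6, -0.1]
opening: 0.0158
grip_force: 4.0
```

Call:
send_rows(
  moves=[
    [0,0,0,0,0,0,0.1],
    [0,0,0,0,0,0,0.1],
    [0,0,0,0,0,0,0.1],
  ],
)

```text
clock: 5.8
position: [0.5404, -0.108, 0.0585]
ee_rot: [[0.139, 0.99, -0.0], [0.99, -0.139, -0.0], [-0.0, 0.0, -1.0]]
force: [-0.7, 0.2, -0.1]
opening: 0.0159
grip_force: 4.0
```

Call:
send_rows(
  moves=[
    [0,0,0,0,0,0,0.4],
    [0,0,0,0,0,0,0.4],
    [0,0,0,0,0,0,0.4],
    [0,0,0,0,0,0,0.4],
    [0,0,0,0,0,0,0.4],
    [0,0,0,0,0,0,0.4],
    [0,0,0,0,0,0,0.4],
    [0,0,0,0,0,0,0.4],
    [0,0,0,0,0,0,0.4],
    [0,0,0,0,0,0,0.4],
  ],
)

```text
clock: 6.8
position: [0.5405, -0.1078, 0.0584]
ee_rot: [[0.139, 0.99, 0.0], [0.99, -0.139, -0.0], [-0.0, 0.0, -1.0]]
force: [0.6, -0.4, -0.3]
opening: 0.0348
grip_force: 0.0
```

Run:
```python
from h import *
headshift("s3.png",1)
s=robot.sense();print(s["force"].round(2),s["clock"])
```

```text
head shift px -3 4 score 0.61
[ 0.23  0.44 -0.19] 6.85
```

Call:
send_rows(
  moves=[
    [0,0,0,0,0,-0.66,0.4],
    [0,0,0,0,0,0,0.4],
    [0,0,0,0,0,0,0.1],
    [0,0,0,0,0,0,0.1],
    [0,0,0,0,0,0,0.1],
    [0,0,0,0,0,0,0.1],
    [0,0,0,0,0,0.22,0.1],
    [0,0,0,0,0,0.22,0.1],
    [0,0,0,0,0,0.22,0.1],
    [0,0,0,-0.14,0,0,0.1],
    [0,0,0,-0.14,0,0,0.1],
    [0,0,0,0,0,0,0.1],
  ],
  newtons=4,
)

```text
clock: 8.05
position: [0.5394, -0.1146, 0.0583]
ee_rot: [[0.139, 0.99, -0.0], [0.99, -0.139, 0.001], [0.001, -0.0, -1.0]]
force: [-0.4, 2.5, -1.1]
opening: 0.0158
grip_force: 4.0
```

Call:
send_rows(
  moves=[
    [0,0,0,0,0,0,0.1],
    [0,0,0,0,0,0,0.1],
    [0,0,0,0,0,0,0.1],
  ],
)

```text
clock: 8.35
position: [0.5395, -0.1146, 0.0585]
ee_rot: [[0.139, 0.99, 0.0], [0.99, -0.139, 0.0], [0.0, 0.0, -1.0]]
force: [-1.4, 2.5, -0.4]
opening: 0.0155
grip_force: 4.0
```

Call:
send_rows(
  moves=[
    [0,0,0,0,0,0,0.4],
    [0,0,0,0,0,0,0.4],
    [0,0,0,0,0,0,0.4],
    [0,0,0,0,0,0,0.4],
    [0,0,0,0,0,0,0.4],
    [0,0,0,0,0,0,0.4],
    [0,0,0,0,0,0,0.4],
    [0,0,0,0,0,0,0.4],
    [0,0,0,0,0,0,0.4],
    [0,0,0,0,0,0,0.4],
    [0,0,0,0,0,0,0.4],
  ],
)

```text
clock: 9.45
position: [0.5395, -0.1147, 0.0584]
ee_rot: [[0.139, 0.99, -0.0], [0.99, -0.139, -0.0], [-0.0, -0.0, -1.0]]
force: [-0.3, 0.8, -1.2]
opening: 0.0354
grip_force: 0.0
```

Run:
```python
from h import *
headshift("s4.png",1)
s=robot.sense();print(s["force"].round(2),s["clock"])
```

```text
head shift px -5 4 score 0.62
[ 0.23  0.5  -0.09] 9.5
```

Run:
```python
import cv2,numpy as np
C=[cv2.resize(cv2.imread(f'pics/s{i}.png')[180:240,165:355],(760,240),interpolation=cv2.INTER_CUBIC) for i in(2,4)]
cv2.imwrite('pics/c2.png',np.vstack(C))
```

```text
(no output)
```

View pics/c2.png

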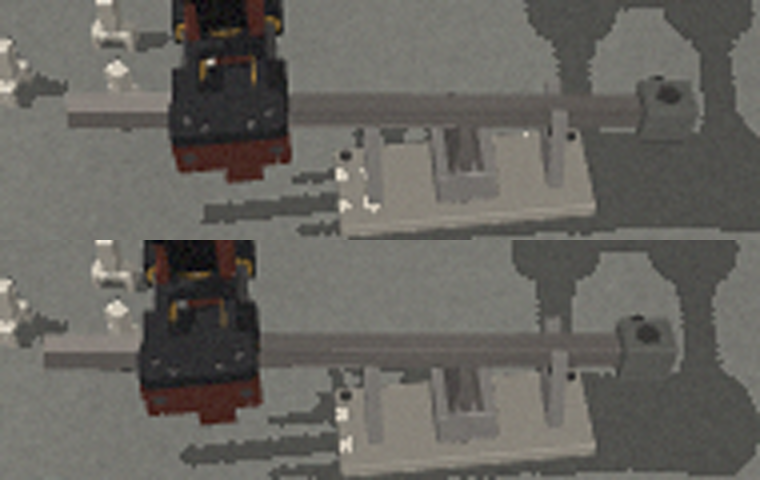

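Both crops show the head down: the bar is level in the image at row ~206, head dropped to the right fork. It slid ~6 px (16 mm) between the two, as commanded. Slide a bit more.

Call:
send_rows(
  moves=[
    [0,0,0,0,0,-0.66,0.4],
    [0,0,0,0,0,0,0.4],
    [0,0,0,0,0,0,0.1],
    [0,0,0,0,0,0,0.1],
    [0,0,0,0,0,0,0.1],
    [0,0,0,0,0,0,0.1],
    [0,0,0,0,0,0.22,0.1],
    [0,0,0,0,0,0.22,0.1],
    [0,0,0,0,0,0.22,0.1],
    [0,0,0,-0.1,0,0,0.1],
    [0,0,0,-0.1,0,0,0.1],
    [0,0,0,0,0,0,0.1],
  ],
  newtons=4,
)

```text
clock: 10.7
position: [0.5387, -0.1193, 0.0583]
ee_rot: [[0.139, 0.99, -0.0], [0.99, -0.139, 0.001], [0.001, -0.0, -1.0]]
force: [0.4, 2.2, -0.4]
opening: 0.0161
grip_force: 4.0
```

Call:
send_rows(
  moves=[
    [0,0,0,0,0,0,0.1],
    [0,0,0,0,0,0,0.1],
    [0,0,0,0,0,0,0.1],
  ],
)

```text
clock: 11.0
position: [0.5388, -0.1194, 0.0584]
ee_rot: [[0.139, 0.99, 0.0], [0.99, -0.139, 0.0], [0.0, 0.0, -1.0]]
force: [0.4, 2.7, -1.0]
opening: 0.016
grip_force: 4.0
```

Call:
send_rows(
  moves=[
    [0,0,0,0,0,0,0.4],
    [0,0,0,0,0,0,0.4],
    [0,0,0,0,0,0,0.4],
    [0,0,0,0,0,0,0.4],
    [0,0,0,0,0,0,0.4],
    [0,0,0,0,0,0,0.4],
    [0,0,0,0,0,0,0.4],
    [0,0,0,0,0,0,0.4],
    [0,0,0,0,0,0,0.4],
    [0,0,0,0,0,0,0.4],
    [0,0,0,0,0,0,0.4],
  ],
)

```text
clock: 12.1
position: [0.5388, -0.1196, 0.0584]
ee_rot: [[0.139, 0.99, -0.0], [0.99, -0.139, 0.0], [0.0, -0.0, -1.0]]
force: [-0.0, 0.0, -0.1]
opening: 0.0353
grip_force: 0.0
```

Run:
```python
from h import *
headshift("s5.png",1)
s=robot.sense();print(s["force"].round(2),s["clock"])
```

```text
head shift px -6 4 score 0.63
[0.46 0.59 0.07] 12.15
```

Run:
```python
from h import *
from scipy.optimize import brentq
for f in("s2","s4","s5"):
    g=cv2.cvtColor(cv2.imread(f'pics/{f}.png'),6)
    print(f,[ ' '.join(map(str,g[r,165:190])) for r in(204,206,210)])
    print(' '.join(map(str,g[210,318:345])))
c=cam("scene")
for uv in((175,207.5),(182,207.5)):   # tail end, mid side
    o,d=ray("scene",uv,c); f=lambda k:(o+k*d-E0-.002*v)@v-.008
    p=o+brentq(f,.1,3)*d; print(uv,p.round(3),(p-E0)@u)
```

```text
s2 ['133 151 131 131 92 79 84 78 81 121 117 119 120 118 120 117 133 130 132 131 130 131 128 128 128', '124 126 136 131 112 78 76 79 120 118 119 119 120 122 121 120 124 128 132 131 133 128 131 130 131', '120 119 121 119 117 119 120 116 117 119 119 121 121 121 119 120 117 83 88 82 84 87 83 87 83']
85 88 83 86 86 89 81 66 82 85 86 84 84 86 86 87 81 86 82 80 91 121 114 79 75 79 77
s4 ['133 150 131 130 90 82 79 83 81 121 96 130 128 134 130 129 131 131 132 132 134 127 129 129 130', '126 125 134 134 115 73 74 76 119 119 121 128 134 133 134 130 129 132 136 134 129 131 132 130 130', '120 113 121 118 121 120 119 114 115 121 117 84 82 86 86 82 85 88 85 88 83 87 89 87 84']
84 83 71 85 85 87 85 85 85 87 80 88 81 82 79 89 120 84 79 78 81 77 78 77 74 78 84
s5 ['133 149 134 132 91 82 81 79 82 117 132 132 126 128 130 129 130 131 129 130 129 132 132 131 130', '127 125 134 138 112 78 78 79 122 126 133 133 131 136 131 130 128 132 136 132 131 129 129 132 131', '119 118 119 121 118 123 118 118 119 116 86 87 89 85 87 84 85 82 90 85 86 84 85 89 84']
72 73 88 87 86 86 82 88 86 85 88 83 78 86 109 120 77 80 79 77 78 80 77 76 76 86 117
(175, 207.5) [ 0.537 -0.213  0.126] -0.256620116691644
(182, 207.5) [ 0.539 -0.196  0.124] -0.2403186463882925
```

The tail column moved only 1 px on the last try, so the bar slipped in the light grip. Grip at 8 N.

Call:
send_rows(
  moves=[
    [0,0,0,0,0,-0.66,0.4],
    [0,0,0,0,0,0,0.4],
    [0,0,0,0,0,0,0.1],
    [0,0,0,0,0,0,0.1],
    [0,0,0,0,0,0,0.1],
    [0,0,0,0,0,0,0.1],
    [0,0,0,0,0,0.22,0.1],
    [0,0,0,0,0,0.22,0.1],
    [0,0,0,0,0,0.22,0.1],
    [0,0,0,-0.12,0,0,0.1],
    [0,0,0,-0.12,0,0,0.1],
    [0,0,0,0,0,0,0.1],
  ],
  newtons=8,
)

```text
clock: 13.35
position: [0.5378, -0.1255, 0.0582]
ee_rot: [[0.139, 0.99, -0.0], [0.99, -0.139, 0.001], [0.001, -0.001, -1.0]]
force: [0.2, 0.9, -0.6]
opening: 0.0159
grip_force: 8.0
```

Call:
send_rows(
  moves=[
    [0,0,0,0,0,0,0.1],
    [0,0,0,0,0,0,0.1],
    [0,0,0,0,0,0,0.1],
  ],
)

```text
clock: 13.65
position: [0.5379, -0.1255, 0.0584]
ee_rot: [[0.139, 0.99, -0.0], [0.99, -0.139, 0.0], [0.0, -0.0, -1.0]]
force: [-0.4, 1.4, -0.1]
opening: 0.016
grip_force: 8.0
```

Run:
```python
from h import *
im,_=shot("scene","s6h.png")
im,_=shot("wrist","w6h.png")
```

Call:
send_rows(
  moves=[
    [0,0,0,0,0,0,0.4],
    [0,0,0,0,0,0,0.4],
    [0,0,0,0,0,0,0.4],
    [0,0,0,0,0,0,0.4],
    [0,0,0,0,0,0,0.4],
    [0,0,0,0,0,0,0.4],
    [0,0,0,0,0,0,0.4],
    [0,0,0,0,0,0,0.4],
    [0,0,0,0,0,0,0.4],
    [0,0,0,0,0,0,0.4],
    [0,0,0,0,0,0,0.4],
  ],
)

```text
clock: 14.85
position: [0.5379, -0.1256, 0.0584]
ee_rot: [[0.139, 0.99, 0.0], [0.99, -0.139, -0.0], [-0.0, 0.0, -1.0]]
force: [0.0, -0.2, -0.6]
opening: 0.0354
grip_force: 0.0
```

Run:
```python
from h import *
headshift("s6.png",1)
for f in("s6h","s6"):
    g=cv2.cvtColor(cv2.imread(f'pics/{f}.png'),6)
    for r in (206,210,214): print(f,r,' '.join(map(str,g[r,165:190])))
C=[cv2.resize(cv2.imread(f'pics/{i}.png')[180:240,165:355],(632,200),interpolation=cv2.INTER_CUBIC) for i in('s6h','s6')]
C.append(cv2.resize(cv2.imread('pics/w6h.png')[:177],(632,200)))
cv2.imwrite('pics/c3.png',np.vstack(C))
print(robot.sense()['clock'])
```

```text
head shift px -8 1 score 0.91
s6h 206 128 125 135 133 112 75 75 76 119 119 118 122 120 118 122 117 121 122 123 120 121 125 119 116 121
s6h 210 120 117 123 119 120 119 119 117 107 118 126 124 134 136 132 149 152 136 133 129 132 138 128 132 137
s6h 214 122 122 127 124 127 122 120 120 133 136 133 135 132 135 153 148 145 147 128 126 122 117 105 109 106
s6 206 125 127 135 136 116 78 74 77 116 116 120 119 123 120 120 120 120 122 122 122 116 124 118 116 120
s6 210 117 117 122 120 119 118 121 115 119 119 119 120 120 90 97 125 111 118 125 124 135 140 129 149 155
s6 214 123 123 122 123 126 119 120 120 134 134 136 134 135 134 135 134 133 133 136 133 138 138 150 151 146
14.9
```

View pics/c3.png

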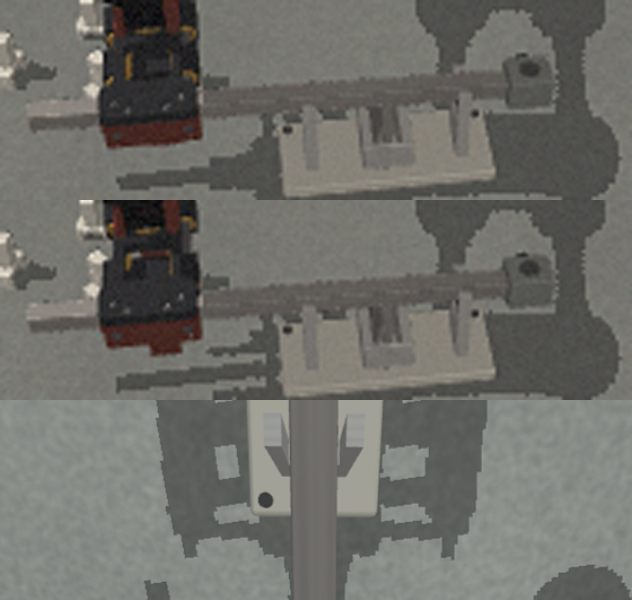

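The middle crop shows the bar lying level after release (tail at scene (174,214), head at (324,203), both clear of the forks). Let it settle and confirm.

Call:
send_rows(
  moves=[
    [0,0,0,0,0,0,0.4],
    [0,0,0,0,0,0,0.4],
    [0,0,0,0,0,0,0.4],
    [0,0,0,0,0,0,0.4],
    [0,0,0,0,0,0,0.4],
    [0,0,0,0,0,0,0.4],
    [0,0,0,0,0,0,0.4],
    [0,0,0,0,0,0,0.4],
    [0,0,0,0,0,0,0.4],
    [0,0,0,0,0,0,0.4],
    [0,0,0,0,0,0,0.4],
  ],
)

```text
clock: 16.0
position: [0.5379, -0.1256, 0.0584]
ee_rot: [[0.139, 0.99, 0.0], [0.99, -0.139, 0.0], [0.0, 0.0, -1.0]]
force: [-0.4, 0.1, 0.7]
opening: 0.0353
grip_force: 0.0
```

Run:
```python
from h import *
headshift("s7.png",2)
g=[cv2.cvtColor(cv2.imread(f'pics/{f}.png'),6).astype(int) for f in("s6","s7")]
print(np.abs(g[1]-g[0])[195:225,165:195].mean(),np.abs(g[1]-g[0])[100:130,400:450].mean())
togo(np.r_[(E0-.12*u-.001*v)[:2],.2])
```

```text
head shift px -8 1 score 0.91
head shift px -8 1 score 0.9
2.84 1.9946666666666666
pos [ 0.5379 -0.1256  0.0584] shift units [ 2.02  0.02 -5.66] F [ 0.21 -0.19  0.17] t 16.1 open 0.0354
tool x heading deg 82.0 z [-0.  0. -1.]
```

Level and still, untouched. Now rise and go over the saddle for a close look.

Call:
send_rows(
  moves=[
    [0,0,0,0,0,-0.5,0.4],
    [0,0,0,0,0,-1,0.4],
    [0,0,0,0,0,-1,0.4],
    [0,0,0,0,0,-1,0.4],
    [0,0,0,0,0,-1,0.5],
    [0,0,0,-1,-1,-0.5,0.5],
    [0,0,0,-1,-1,0,0.5],
    [0,0,0,-1,-1,0,0.5],
    [0,0,0,-1,-1,0,0.5],
    [0,0,0,-1,-1,0,0.5],
    [0,0,0,0,0,0,0.5],
    [0,0,0,0,0,0,0.5],
  ],
)

```text
clock: 17.3
position: [0.3968, -0.2323, 0.1845]
ee_rot: [[0.141, 0.99, 0.002], [0.99, -0.141, -0.001], [-0.0, 0.002, -1.0]]
force: [-0.2, 1.3, -0.4]
opening: 0.0437
grip_force: 0.0
```

Run:
```python
from h import *
headshift("s8.png",1)
togo([.395,-.245,.15])
im,c=shot("wrist","w8.png")
print(proj("wrist",[.395,-.245,0],c),proj("wrist",[.395,-.245,.048],c))
```

```text
head shift px -22 -10 score 0.45
pos [ 0.3972 -0.2318  0.1842] shift units [-0.53 -0.01  1.37] F [0.56 0.11 0.18] t 17.35 open 0.0438
tool x heading deg 81.97 z [ 0.001 -0.    -1.   ]
[277.30385132 199.46613858] [277.21467116 211.96762578]
```

View pics/w8.png

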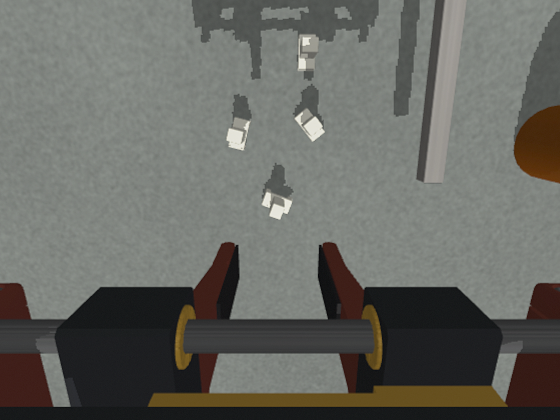

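The wrist view shows the target saddle at (277,202), the other three at (239,132), (309,125), (307,52), and the bar tail at (430,182). Get the saddle's orientation from its mask.

Run:
```python
import cv2
g=cv2.cvtColor(cv2.imread('pics/w8.png'),6)
for r in range(184,224): print(r,''.join('#' if x>225 else '+' if x>200 else 'o' if x>165 else '.' if x>100 else '~' for x in g[r,255:300]))
s=cv2.cvtColor(cv2.imread('pics/s8.png'),6)
```

```text
184 .........~~~~~~~~~~~~~~~~~~~.................
185 ..........~~~~~~~~~~~~~~~~~~.................
186 ..........~~~~~~~~~~~~~~~~~~~~~~.............
187 ..........~~~~~~~~~~~~~~~~~~~~~~~~~..........
188 ..........~~.~~~~~~~~~~~~~~~~~~~~~~~.........
189 ........~~~.....~~~~~~~~~~~~~~~~~~~~~........
190 ........~~~.....~~~~~~~~~~~~~~~~~~~~~~.......
191 ........~~~.....~~~~~~~~~~~~~~~~~~~~~~.......
192 ........~~.o+o....~~~~~~~~~~~~~~~~~~~........
193 .........~.+##+o....~~~~~~~~~~~~~~~~.........
194 .........~o####+.......~~~~~~~~~~~~..........
195 .......~~.o####+..........~~~~~~~~...........
196 .......~~.+####+............~~~~~............
197 .......~.o#####+...........o...~.............
198 .........+#####+...........oooo..............
199 .........######+............o+#+o............
200 ........o######o.............o###+oo.........
201 ........+#####+..............o######+........
202 .......o######+..~...........o######+........
203 .......+######+..............o######+........
204 .......+###++#+.~.o+oo.......o#####+o........
205 ........o+#+o##o~.+###+oo....o#####+.........

[... 199 characters left out ...]

210 ................o###########++###+...........
211 ................############+####o...........
212 ...............o###########+o+##+............
213 ...............+###########o..o+o............
214 ...............###########+..................
215 ..............o###########o..................
216 ...............o++#######+o..................
217 ..................o++####+...................
218 .....................o+##+...................
219 ........................o....................
220 .............................................
221 .............................................
222 .............................................
223 .............................................
```

Run:
```python
from h import *
c=cam("wrist")
P=lambda uv,z:onz("wrist",uv,z,c)
T=np.array([P(q,.048) for q in[(273.5,204),(283.2,207.2),(280,218.7),(269.7,215.7)]])
B=np.array([P(q,.016) for q in[(262,204),(288.5,213.5),(267,192),(291.5,201)]])
ang=lambda d:np.degrees(np.arctan2(d[1],d[0]))
print("tab c",T.mean(0).round(4),"sizes",np.linalg.norm(T[1]-T[0]),np.linalg.norm(T[2]-T[1]),"y-dir",ang(T[1]-T[0]),ang(T[2]-T[3]),"x-dir",ang(T[0]-T[3]),ang(T[1]-T[2]))
print("bridge c",B.mean(0).round(4),"y-dir",ang(B[1]-B[0]),"len",np.linalg.norm(B[1]-B[0]),np.linalg.norm(B[2]-B[0]),"x",ang(B[2]-B[0]),ang(B[3]-B[1]))
print("tool y heading",ang(robot.sense()["ee_rot"][:,1]))
togo(np.r_[T.mean(0)[:2],.08])
```

```text
tab c [ 0.3947 -0.244   0.048 ] sizes 0.009919403247628675 0.012114412982853198 y-dir -26.824762361947418 -24.92852262918528 x-dir 64.50205158365192 67.36585709867515
bridge c [ 0.3953 -0.244   0.016 ] y-dir -28.407451909966863 len 0.03036668884405727 0.014265905051111175 x 59.51779204075707 69.6818819202362
tool y heading -7.965590591747167
pos [ 0.3974 -0.2315  0.184 ] shift units [-0.51 -0.04  4.16] F [0.33 0.58 0.5 ] t 17.4 open 0.0439
tool x heading deg 82.03 z [ 0.001 -0.    -1.   ]
```

Call:
send_rows(
  moves=[
    [0,0,0,-0.5,-0.04,0,0.4],
    [0,0,0.8,0,0,0.7,0.4],
    [0,0,0.8,0,0,0.7,0.4],
    [0,0,0.8,0,0,0.8,0.4],
    [0,0,0,0,0,1,0.4],
    [0,0,0,0,0,1,0.4],
    [0,0,0,0,0,0,0.4],
    [0,0,0,0,0,0,0.4],
  ],
)

```text
clock: 18.2
position: [0.3941, -0.2442, 0.0785]
ee_rot: [[0.456, 0.89, -0.001], [0.89, -0.456, 0.001], [0.0, -0.001, -1.0]]
force: [-0.7, -0.1, 0.0]
opening: 0.0349
grip_force: 0.0
```

Run:
```python
from h import *
togo([.395,-.244,.02])
im,c=shot("wrist","w9.png"); g=cv2.cvtColor(im,7)
m=(g>195).astype(np.uint8); n,_,st,ce=cv2.connectedComponentsWithStats(m)
for i in range(1,n):
    if st[i,4]>60: print(st[i],ce[i].round(1))
q=proj("wrist",[.395,-.244,.048],c); print(q)
x,y=q.astype(int)
for r in range(y-22,y+26): print(r,x-40,''.join('#' if k>225 else '+' if k>195 else 'o' if k>165 else '.' if k>100 else '~' for k in g[r,x-40:x+40]))
```

```text
pos [ 0.3941 -0.2442  0.0785] shift units [0.02 0.03 2.34] F [-0.69 -0.08  0.01] t 18.2 open 0.0349
tool x heading deg 62.84 z [-0.001  0.001 -1.   ]
[184 139  23  32 233] [196.8 162.1]
[259 214  40  36 719] [278.7 231.2]
[278.4849491  239.31506702]
217 238 .....................######+o...................o###########+...................
218 238 ...................~.#######+...................o###########+...................
219 238 ..................~~.#######+o..................o###########+...................
220 238 ...................~.########+..................o###########+...................
221 238 .....................#########o..................###########+...................
222 238 .....................#########+..................+##########o...................
223 238 .....................########++..................+##########o...................
224 238 ....................o#######+....................+##########o...................
225 238 ....................o#######+o...................+##########o...................
226 238 ....................o########+...........
[... 2721 characters left out ...]
~~~~~~...............................................................~~~~~~~~
258 238 ~~~~~~~~~...............................................................~~~~~~~~
259 238 ~~~~~~~~~...............................................................~~~~~~~~
260 238 ~~~~~~~~~...............................................................~~~~~~~~
261 238 ~~~~~~~~~...............................................................~~~~~~~~
262 238 ~~~~~~~~~...............................................................~~~~~~~~
263 238 ~~~~~~~~~...............................................................~~~~~~~~
264 238 ~~~~~~~~~...............................................................~~~~~~~~
```

Well aligned, tab centre within 1 px of prediction. Down and grip.

Call:
send_rows(
  moves=[
    [0,0,0,0,0,1,0.4],
    [0,0,0,0,0,1,0.4],
    [0,0,0,0,0,0.3,0.4],
    [0,0,0,0,0,0,0.4],
    [0,0,0,0,0,0,0.05],
    [0,0,0,0,0,0,0.05],
    [0,0,0,0,0,0,0.05],
    [0,0,0,0,0,0,0.05],
    [0,0,0,0,0,0,0.05],
    [0,0,0,0,0,0,0.05],
  ],
  newtons=15,
)

```text
clock: 19.25
position: [0.3946, -0.2446, 0.022]
ee_rot: [[0.457, 0.889, 0.001], [0.889, -0.457, -0.001], [-0.0, 0.002, -1.0]]
force: [-0.0, 0.6, 4.7]
opening: 0.0117
grip_force: 15.0
```

Run:
```python
from h import *
togo([.395,-.244,.02]); print(robot.sense()["grip_force"])
im,c=shot("wrist","w10.png")
```

```text
pos [ 0.3946 -0.2446  0.022 ] shift units [0.03 0.   0.08] F [-0.05  0.62  4.7 ] t 19.25 open 0.0117
tool x heading deg 62.8 z [ 0.001 -0.001 -1.   ]
15.00113233923912
```

Call:
send_rows(
  moves=[
    [0,0,0,0,0,-0.5,0.05],
    [0,0,0,0,0,-1,0.05],
    [0,0,0,0,0,-1,0.05],
    [0,0,0,0,0,-1,0.05],
    [0,0,0,0,0,-1,0.05],
    [0,0,-0.8,0,0,-1,0.05],
    [0,0,-0.8,0,0,-1,0.05],
    [0,0,-0.8,0,0,-0.5,0.05],
    [0,0,0,1,0.4,0,0.05],
    [0,0,0,1,0.4,0,0.05],
    [0,0,0,1,0.4,0,0.05],
    [0,0,0,1,0.4,0,0.05],
  ],
)

```text
clock: 20.5
position: [0.4477, -0.1498, 0.1964]
ee_rot: [[0.14, 0.99, -0.0], [0.99, -0.14, 0.0], [0.0, -0.0, -1.0]]
force: [-0.1, 0.1, -0.6]
opening: 0.0118
grip_force: 15.0
```

Call:
send_rows(
  moves=[
    [0,0,0,1,0.4,0,0.05],
    [0,0,0,1,0.4,0,0.05],
    [0,0,0,1,0.4,0,0.05],
    [0,0,0,1,0.4,0,0.05],
    [0,0,0,1,0.4,0,0.05],
    [0,0,0,1,0.4,0,0.05],
    [0,0,0,1,0.4,0,0.05],
    [0,0,0,0.5,0.4,0,0.05],
    [0,0,0,0,0,0,0.05],
    [0,0,0,0,0,0,0.05],
    [0,0,0,0,0,0,0.05],
  ],
)

```text
clock: 21.6
position: [0.5524, 0.0231, 0.1961]
ee_rot: [[0.14, 0.99, -0.0], [0.99, -0.14, -0.0], [-0.0, -0.0, -1.0]]
force: [0.7, -0.6, 0.0]
opening: 0.0116
grip_force: 15.0
```

Run:
```python
from h import *
togo(E0+[0,0,.128])
headshift("s11.png",1)
im,c=shot("wrist","w11.png")
print("edge ends px",[proj("wrist",E0+s*v,c).round(0).tolist() for s in(-.02,.02)],"base",[proj("wrist",np.r_[(E0+a*u+b*v)[:2],.012],c).round(0).tolist() for a in(-.085,.085) for b in(-.035,.035)])
```

```text
pos [0.5524 0.0231 0.1961] shift units [ 0.85  0.33 -0.08] F [ 0.66 -0.62  0.02] t 21.6 open 0.0116
tool x heading deg 81.96 z [-0. -0. -1.]
head shift px -8 1 score 0.65
edge ends px [[265.0, 179.0], [309.0, 179.0]] base [[254.0, 241.0], [315.0, 242.0], [252.0, 85.0], [321.0, 85.0]]
```

View pics/w11.png

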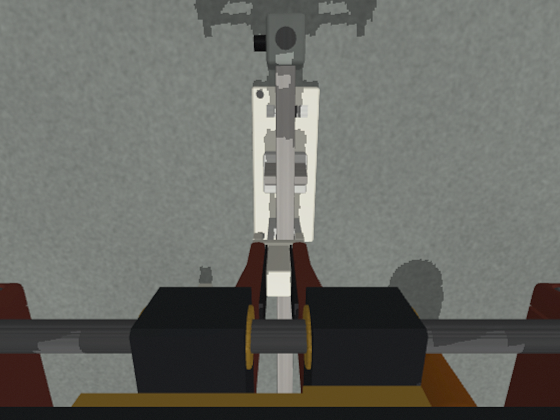

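Wrist view: base corners at about (254,241), (313,241), (253,87), (319,87), close to the projections. The knife spans rows ~152–192 at cols 263–308, the bar cols ~276–296, the saddle tab is at (279,283), and the bar is still level. Refine the knife row and the bar line numerically.

Run:
```python
from h import *
c=cam("wrist"); g=cv2.cvtColor(cv2.imread('pics/w11.png'),6)
for x in(267,270,302,305): print(x,' '.join(map(str,g[140:200,x])))
for r in(110,185,210,225,236): print(r,' '.join(map(str,g[r,268:304])))
for r in(92,110,215,230,238): print('base',r,np.where(g[r,240:330]>200)[0][[0,-1]]+240)
for x in(260,312): print('basecol',x,np.where(g[70:260,x]>200)[0][[0,-1]]+70)
for z in(.07,.035,.012): print(z,[proj("wrist",np.r_[(E0+a*u+.017*v)[:2],z],c).round(1).tolist() for a in(-.0035,.0035)])
```

```text
267 145 146 146 146 145 146 145 145 146 147 140 116 100 104 116 129 131 129 130 130 127 128 119 83 86 86 86 87 87 86 85 88 87 86 85 94 130 155 152 152 153 152 154 142 115 159 206 203 204 207 209 206 191 198 225 223 223 223 223 223
270 145 146 147 145 145 145 145 146 146 147 141 117 100 104 117 131 130 129 132 133 132 131 119 84 86 87 86 87 87 86 85 89 88 85 85 94 129 156 152 153 153 153 154 143 116 159 205 203 204 206 208 205 183 139 138 139 139 139 138 139
302 146 146 145 145 144 145 145 146 145 146 143 126 99 101 114 134 132 132 131 130 131 131 121 92 84 85 83 85 86 86 84 86 87 86 85 87 115 154 151 151 150 151 152 144 115 145 203 202 204 204 204 203 194 198 225 223 223 223 223 223
305 142 141 139 174 229 227 216 175 176 177 177 176 163 132 119 145 154 154 154 153 154 151 147 139 124 96 92 94 100 88 78 80 82 80 81 86 114 152 151 149 150 150 150 142 134 168 184 182 181 180 179 183 195 208 223 223 222 223 223 223
110 133 134 133 134 134 125 153 184 86 108 108 106 104 104 104 106 106 106 106 107 106 104 102 103 104 104 91 41 47 95 105 83 141 208 203 203
185 160 160 159 159 159 159 160 148 136 166 166 162 160 159 161 164 163 163 163 165 165 162 159 158 159 152 136 145 144 143 144 144 144 143 145 143
210 213 162 140 143 144 144 145 131 122 164 166 162 159 161 162 164 166 164 165 167 167 164 162 158 161 149 131 145 143 139 177 227 223 223 222 222
225 173 96 102 101 103 102 102 96 117 161 165 161 159 160 162 165 165 163 165 166 165 162 161 160 161 143 98 102 102 102 101 105 170 229 224 223
236 98 102 103 104 100 138 203 181 82 158 165 161 158 159 161 164 165 162 163 166 165 163 162 160 159 135 97 127 113 113 114 115 114 113 110 156
base 92 [253 318]
base 110 [253 317]
base 215 [255 313]
base 230 [255 312]
base 238 [264 312]
basecol 260 [ 99 231]
basecol 312 [ 89 238]
0.07 [[305.1, 182.8], [305.3, 175.3]]
0.035 [[302.3, 175.8], [302.5, 169.0]]
0.012 [[300.8, 172.0], [301.0, 165.6]]
```

Run:
```python
from h import *
c=cam("wrist"); g=cv2.cvtColor(cv2.imread('pics/w11.png'),6); s=robot.sense(); R=s["ee_rot"]; p=s["position"]
e=onz("wrist",(285,180),.07,c); b=onz("wrist",(285,180),.086,c); b2=onz("wrist",(285,230),.086,c); b3=onz("wrist",(285.2,110),.086,c)
ang=lambda d:np.degrees(np.arctan2(d[1],d[0]))
print("bar heading",ang(b3-b2)); 
print("to edge, tool x units",(R.T@(e-p))[0]/.025,"to bar, tool y",(R.T@(b-p))[1]/.025,(R.T@(b2-p))[1]/.025)
for x in(272,279,286): print(x,' '.join(map(str,g[240:300,x])))
for r in(275,285): print(r,' '.join(map(str,g[r,255:305])))
print([ (a,proj("wrist",p+R@[a,0,-.026],c).round(1)) for a in(-.007,0,.007)])
```

```text
bar heading 82.2616033369709
to edge, tool x units 0.8106214601500228 to bar, tool y 0.25134344798408825 0.26453996627214893
272 111 114 123 142 142 130 112 113 114 114 114 114 114 113 114 114 114 113 113 114 114 114 115 114 115 114 115 114 114 114 130 169 210 227 224 224 223 223 224 224 225 224 224 225 225 225 225 224 224 225 226 225 225 225 227 224 174 126 124 120
279 110 114 124 143 142 130 113 114 114 114 114 115 114 114 115 115 114 115 114 114 114 114 114 115 115 114 115 115 115 115 130 169 210 227 224 224 224 223 223 224 224 224 224 225 225 225 225 225 225 225 226 225 226 225 227 224 188 152 156 156
286 110 113 123 143 141 130 114 115 115 114 114 114 115 115 115 114 115 114 115 115 115 115 115 114 115 115 116 114 114 115 129 170 211 228 224 224 224 224 224 224 225 225 225 225 225 225 225 225 225 224 225 225 226 226 227 224 192 157 160 161
275 38 37 38 38 36 39 33 22 20 17 37 132 216 230 225 223 223 224 224 224 223 223 224 224 224 224 224 224 224 224 224 224 224 226 226 183 51 12 16 20 28 36 36 38 37 37 37 36 36 37
285 37 38 38 38 36 34 20 17 19 17 29 125 210 228 226 225 225 225 225 224 225 224 225 225 225 225 225 224 225 225 224 225 225 227 226 179 48 12 18 19 21 27 37 37 38 37 38 38 37 38
[(-0.007, array([277.1, 297.3])), (0, array([277.1, 284.3])), (0.007, array([277.1, 271. ]))]
```

Call:
send_rows(
  moves=[
    [0,0,0,0.4,0.12,0.5,0.05],
    [0,0,0,0.4,0.11,0.7,0.05],
    [0,0,0,0,0,1,0.05],
    [0,0,0,0,0,0.7,0.05],
    [0,0,0,0,0,0.3,0.05],
    [0,0,0,0,0,0,0.05],
    [0,0,0,0,0,0,0.05],
    [0,0,0,0,0,0,0.05],
  ],
)

```text
clock: 22.5
position: [0.562, 0.0428, 0.1173]
ee_rot: [[0.139, 0.99, 0.002], [0.99, -0.139, 0.0], [0.0, 0.002, -1.0]]
force: [-0.6, -0.5, -1.0]
opening: 0.0121
grip_force: 15.0
```

Run:
```python
from h import *
headshift("s12.png",1)
im,c=shot("wrist","w12.png"); g=cv2.cvtColor(im,7); s=robot.sense(); R=s["ee_rot"]; p=s["position"]; print(p.round(4),s["force"].round(2),s["clock"])
t=proj("wrist",p+R@[0,0,-.026],c); print("tab pred",t)
for r in(int(t[1])-5,int(t[1])+5): print(r,np.where(g[r,255:305]>200)[0][[0,-1]]+255)
x=int(t[0]); print(np.where(g[260:310,x]>200)[0][[0,-1]]+260)
for r in(120,160,200,230): print(r,' '.join(map(str,g[r,260:310])))
z=.086
print([(a,proj("wrist",np.r_[(p+R@[a,0,0])[:2],z],c).round(1).tolist()) for a in(0,.03,.06,.1)])
cv2.imwrite('pics/c12.png',np.hstack([cv2.resize(im[60:270,200:360],(400,525))[:,:,::-1],cv2.resize(cv2.imread('pics/s12.png')[170:250,240:300],(394,525),interpolation=2)]))
```

```text
head shift px -8 1 score 0.66
[0.5619 0.0428 0.1172] [ 0.45 -0.7   0.14] 22.6
tab pred [277.04594995 284.34325899]
279 [267 289]
289 [267 289]
[272 295]
120 146 148 137 100 97 109 108 105 106 105 104 104 105 106 106 107 106 106 107 107 107 105 104 104 102 102 102 102 106 110 124 148 146 146 146 147 146 145 143 177 225 221 221 221 220 220 221 221 221 221
160 210 208 210 180 82 106 108 107 105 104 101 123 157 155 156 157 157 156 157 157 158 157 155 153 151 153 153 153 150 133 129 142 142 144 145 144 142 179 225 207 207 208 214 223 222 222 222 222 222 222
200 131 130 132 123 98 97 109 109 107 105 104 105 106 107 107 107 107 107 107 109 108 108 106 104 104 104 103 104 100 109 133 131 130 130 131 131 132 130 131 131 132 131 130 128 155 182 184 226 223 223
230 161 162 162 165 144 85 109 111 108 106 105 107 106 105 107 106 106 107 106 106 114 129 126 123 122 122 121 131 143 145 162 160 160 159 159 160 159 160 160 159 159 159 159 159 158 156 169 207 225 224
[(0, [277.3, 239.5]), (0.03, [277.3, 194.5]), (0.06, [277.3, 145.4]), (0.1, [277.4, 72.8])]
```

View pics/c12.png

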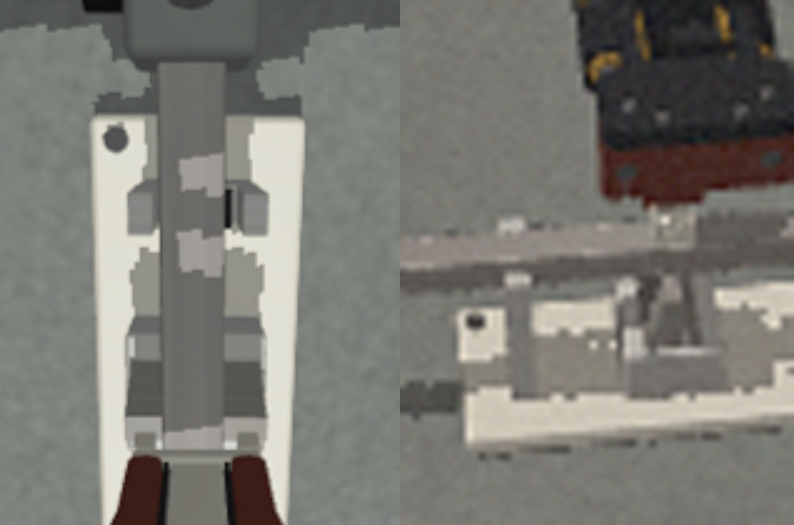

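Left crop: the bar runs centrally under the gripper, with the knife just ahead of the saddle. Right crop: the saddle (672,225) stands above the knife (668,270). Small trims, then lower.

Call:
send_rows(
  moves=[
    [0,0,0,-0.04,-0.03,0.1,0.05],
    [0,0,0,0,0,0.2,0.05],
    [0,0,0,0,0,0.2,0.05],
    [0,0,0,0,0,0.16,0.05],
    [0,0,0,0,0,0,0.05],
    [0,0,0,0,0,0,0.05],
    [0,0,0,0,0,0,0.05],
  ],
)

```text
clock: 23.3
position: [0.5605, 0.042, 0.0994]
ee_rot: [[0.139, 0.99, -0.0], [0.99, -0.139, 0.0], [0.0, -0.0, -1.0]]
force: [0.1, -0.1, -0.9]
opening: 0.0123
grip_force: 15.0
```

Run:
```python
from h import *
headshift("s13.png",1)
togo([.562,.0428,.0985])
```

```text
head shift px -8 1 score 0.56
pos [0.5605 0.0419 0.0994] shift units [0.04 0.06 0.04] F [ 0.38  0.33 -0.13] t 23.35 open 0.0123
tool x heading deg 82.0 z [ 0.  0. -1.]
```

Call:
send_rows(
  moves=[
    [0,0,0,0,0,0.04,0.05],
    [0,0,0,0,0,0,0.05],
    [0,0,0,0,0,0,0.3],
    [0,0,0,0,0,0,0.3],
    [0,0,0,0,0,0,0.3],
    [0,0,0,0,0,0,0.3],
    [0,0,0,0,0,0,0.3],
    [0,0,0,0,0,0,0.3],
    [0,0,0,0,0,0,0.3],
  ],
)

```text
clock: 24.25
position: [0.5604, 0.0419, 0.0984]
ee_rot: [[0.139, 0.99, -0.0], [0.99, -0.139, -0.0], [-0.0, -0.0, -1.0]]
force: [0.6, 0.8, -0.5]
opening: 0.0262
grip_force: 0.0
```

Call:
send_rows(
  moves=[
    [0,0,0,0,0,-0.3,0.3],
    [0,0,0,0,0,-0.6,0.3],
    [0,0,0,0,0,-1,0.3],
    [0,0,0,0,0,-1,0.3],
    [0,0,0,0,0,-1,0.3],
    [0,0,0,-1,0,-1,0.3],
    [0,0,0,-1,0,0,0.3],
    [0,0,0,-1,0,0,0.3],
    [0,0,0,0,0,0,0.3],
    [0,0,0,0,0,0,0.3],
    [0,0,0,0,0,0,0.3],
    [0,0,0,0,0,0,0.3],
  ],
)

```text
clock: 25.45
position: [0.5501, -0.0314, 0.221]
ee_rot: [[0.138, 0.99, 0.0], [0.99, -0.138, 0.0], [0.0, -0.0, -1.0]]
force: [-0.2, 0.1, 0.5]
opening: 0.0264
grip_force: 0.0
```

Run:
```python
from h import *
headshift("s14.png",2)
im,c=shot("wrist","w14.png"); print(robot.sense()["clock"]); g=cv2.cvtColor(im,7)
q=proj("wrist",np.r_[E0[:2],.124],c); print("tab pred",q); x,y=q.astype(int)
for r in range(y-32,y+20): print(r,x-40,''.join('#' if k>218 else '+' if k>195 else 'o' if k>155 else '.' if k>120 else '~' for k in g[r,x-40:x+40]))
for cc in(x-20,x-17,x+17,x+20): print(cc,' '.join(map(str,g[y-40:y+15,cc])))
```

```text
head shift px -8 1 score 0.63
head shift px -8 1 score 0.63
25.6
tab pred [281.65100502 117.24933544]
85 241 ......~.+#########+...........oo.~~~~~~~~~~~~.o.............o#########o.........
86 241 ........+#########+...........oo.~~~~~~~~~~~~...............o#########o.........
87 241 ........+#########+...........oo.~~~~~~~~~~~~~~.............o#########o.........
88 241 ........+#########+...........oo.~~~~~~~~~~~~~~.............o#########o.........
89 241 ........o#########+...........oo.~~~~~~~~~~~~~~.............o#########+~........
90 241 ........o+########+............~~~~~~~~~~~~~~~~.............o#########o~........
91 241 ........o+########+o...........~~~~~~~~~~~~~~~~...........oo+#########o.........
92 241 ......~.o+#########+...........~~~~~~~~~~~~~~.............o###########o.........
93 241 ......~.o+#########+...........~~~~~~~~~~~~~.oo...........o###########o.........
94 241 ........o+#########+...........~~~~~~~~~~~~~.oo...........o###########o.........
95 241 ........o+#########+...........~~~~~~~~~~~~~.oo...........o###########o~........
96 241 ........o+#########o...
[... 3795 characters left out ...]
34 131 131 130 127 115 124 177 208 207
264 149 149 149 149 150 150 150 151 149 150 150 150 150 150 151 151 151 151 151 145 128 134 139 137 138 140 139 138 128 94 86 87 114 152 151 150 150 150 150 150 146 176 227 224 224 224 224 225 224 226 211 151 174 206 205
298 218 180 183 183 174 149 151 152 151 152 151 151 151 150 148 147 147 147 147 144 131 132 137 136 135 136 138 139 129 104 85 86 86 87 87 86 97 135 158 156 155 156 155 155 150 127 115 117 115 114 112 122 164 206 204
301 225 225 224 225 227 228 230 220 180 182 182 182 182 180 197 227 226 226 226 227 222 198 194 191 202 202 200 199 198 198 198 199 204 202 195 177 177 181 188 196 195 196 196 195 194 190 193 191 191 196 211 210 209 208 208
```

Run:
```python
from h import *
c=cam("wrist")
k=[onz("wrist",(298,r),.07,c) for r in(113.7,121.5)]; b=[onz("wrist",(291,r),.092,c) for r in(109.6,127.6)]
w=[onz("wrist",(x,125),.092,c) for x in(262,295)]; bar=[onz("wrist",(x,133),.086,c) for x in(270.5,288.2)]
print("knife w",(k[0]-k[1])@u,"saddle len",(b[0]-b[1])@u,"offset mm",1e3*((b[0]+b[1]-k[0]-k[1])/2)@u,1e3*((b[0]+b[1])/2-E0)@u)
print("saddle wid",(w[1]-w[0])@v,"bar wid",(bar[1]-bar[0])@v,"lat",1e3*((w[0]+w[1]-bar[0]-bar[1])/2)@v)
```

```text
knife w 0.00704585928080273 saddle len 0.015143102310960067 offset mm -0.7585382311960172 -1.4809633944062617
saddle wid 0.029010923598100563 bar wid 0.015990777294408325 lat -0.8118323126277173
```

The saddle is centred to about 0.8 mm along and 0.8 mm across. Its sizes match the seated height, and the bar is unmoved and level. Handing in.

```bash
python3 -c "
from rig import robot
print(robot.finish_job())"
```

```text
the job is handed in; nothing more can be done
None
```

The electrode arm lies level on the knife edge with the white saddle seated astride it, about 0.8 mm from the edge's middle by the last camera measurement, and the job is handed in at about 26 s with the gripper clear.

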